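Dose boluses into the bowl with the scoop

ROBOT

A 6-joint arm with a two-finger parallel gripper is mounted at the origin on the work surface. World frame = base frame: x ahead of the robot, y to its left, z up, the work surface at z = 0. Lengths are in m, angles in rad, forces in N, time in s.
With the tool pointing down it reaches from about 0.4 to 0.825 m from the base axis. Payload 7 kg.
Tool frame: the origin (TCP) lies at the very end of the fingers, on their centre line; the grasp point (between the pads) lies 19 mm behind it (arm.grasp_offset is the distance from the TCP to the grasp point, in m); z points along the fingers, y is the line along which they close (so a half turn about z gives the same grasp; the last joint's range is limited). The gripper opens to 88 mm and grips with 3 to 60 N. Pads are 19 mm wide; open, the fingers measure 130 mm over their backs; the gripper's body (78 mm by 193 mm) begins 47 mm behind the grasp point.
Start: joints at [0.288, 0.359, 0.012, 0, -1.224, -0.288], TCP at [0.675, -0, 0.227] pointing down, gripper open.
Joint ranges: [-3.07, 3.07], [-1.43, 2.12], [-1.02, 1.25], [-3.03, 1.67], [-3.05, -0], [-3.03, 3.03]. Speed limits (rad/s): [2.39, 2.39, 3.01, 3.14, 3.14, 3.14].

INTERFACE

Orientations are given as [roll, pitch, yaw] about the fixed x, y, z axes, in that order (R = Rz(yaw) Ry(pitch) Rx(roll)).
In Python, from station import get_state, cams, arm, nets gives the robot as it stands.
- The arm moves only by the shell command python3 -m creep 'ROWS' [FORCE]. ROWS is a JSON object of lists of equal length, an entry for each row: "translation": the shift along the world's x, y, z in mm, a list of three; "spin": the turn about the world's z in rad; "gripper": the opening, from 0 (shut) to 1 (fully open). In form: {"translation": [[dx, dy, dz], ...], "spin": [spin, ...], "gripper": [gripper, ...]}. A call has 1 to 8 rows; each row shifts and turns the commanded pose from where the row before left it; what a row does not reach is not made up. A row lasts 1/10 s, in which the tool goes at most 50 mm and 8.59 degrees, less where a joint would pass 70% of its speed; a pose out of reach is approached as far as the arm can. A call is refused whole if a number of a shift passes 50 or a number of a turn 0.15, either way. A call with a gripper value outside its range is refused whole. The fingers move at their own pace and stop on an object; FORCE is the grip in N (left out, the last holds). Time passes only in rows, so rows that do not move let the fingers close. It gives the time, the measured TCP pose, the force, the opening and the grip force at its end, in the units of the state.
- get_state(): the state, without advancing time (a new reading comes with each control period).
- cams.grab_frame(name): name is "scene" or "side" or "wrist"; returns a dict with "img" (420x560x3 uint8, red, green, blue), "mtx" (3x3 intrinsics, pixels), "R" (3x3) and "t" (3): a world point X has camera coordinates R X + t. Camera axes: x right, y down, z forward; pixel columns grow to the right and rows downward; lengths in m; the calibration is good to about 2 mm. The wrist camera is an equidistant fisheye: a pixel r from the principal point sees the ray r / f radians off the axis. A picture is of the moment at which its call begins. There is no depth.
- arm.job_done(): hands the job in; it is judged then, once.
Trained networks look in the newest picture that a camera, given by its name, has taken for a name from the list of things; names that differ only in an ending like _2 or _b are one class to them, and where a whole thing is asked for, a point or a joint stands for the part that bears it (a point fixed in the world has none). Each returns a list of dicts, best first, with "confidence" (0 to 1); they miss things now and then, are a little off and sometimes report something else, mostly with a low value. They report only what shows in the picture. A call takes as long as a camera call. They do not tell look-alikes from the thing itself.
- nets.search_frame(camera, label): "centre" ([x, y, z] in m, in world coordinates, good to about 4 mm: the middle of the surface that is visible of it).
- nets.pinpoint(camera, label): "centre" ([x, y, z] in m, in world coordinates, good to about 4 mm: a listed point, or the origin of a listed thing).
The state is a dict: "t": time; "q": joint angles; "qd": joint speeds; "joint_efforts": joint torques, N m; "eef_pos": TCP position; "ee_rot": TCP orientation; "force": force on the tool from outside, world axes, zero at the start; "moment": the same for the moment, N m; "width": finger opening in m; "gripper_force": force on a finger pad.
Only numpy, scipy, OpenCV 4.12 (cv2) and the standard library are available. Lean on these libraries where they do the work, as an engineer would, in place of code of your own. Each camera call takes 0.05 s, during which the arm holds its last target. There are 200 camera calls.

TASK

With the blue-handled steel scoop, scoop at least three of the brown boluses out of the grey foam trough and tip them into the steel bowl; never touch the boluses with the gripper, and spill none: any others stay in the trough or go into the bowl too. Then stand the scoop upright on its green mat again and let go. Leave the bowl upright where it is, and do not disturb the other things on the counter.

Things in the scene. Friction and masses are not known exactly. Their poses are not given: they have to be found in the camera images.
- trough: grey foam trough fixed to the counter, 274 mm (x) by 124 mm (y), rim 60 mm high; origin under its centre. Inside: flat floor 10 mm above the counter, 200 by 84 mm; long sides upright, 20 mm thick; both short ends slope outwards, 25 degrees from upright (246 mm long at the rim). The boluses start in the half at its -x end (nearest the robot); the other half is empty
- bolus0: brown rigid bolus (large round-ended pill), 20 mm thick, 30 mm long along its x, smooth, 14 g; origin at its centre
- bolus1: brown rigid bolus (large round-ended pill), 20 mm thick, 30 mm long along its x, smooth, 14 g; origin at its centre
- bolus2: brown rigid bolus (large round-ended pill), 20 mm thick, 30 mm long along its x, smooth, 14 g; origin at its centre
- bolus3: brown rigid bolus (large round-ended pill), 20 mm thick, 30 mm long along its x, smooth, 14 g; origin at its centre
- bolus4: brown rigid bolus (large round-ended pill), 20 mm thick, 30 mm long along its x, smooth, 14 g; origin at its centre
- scoop: steel scoop with an upright blue handle, 180 g. Flat-bottomed pan 78 mm long (its x) by 72 mm wide at the mouth (its y; its sides taper to 60 mm at the back), floor 1.5 mm and walls 2 mm thick, open at the front (-x), side walls 28 mm high that stop 14 mm short of the lip, back wall (+x) 36 mm high; origin under the centre of the pan, z up
- scoop_grip (a point): centre of the scoop's handle, 30 mm behind (+x) and 89 mm above the scoop's origin; the handle is upright, 26 mm (x) by 20 mm (y), from 58 to 120 mm above the pan's underside; a thin neck below joins it to the pan's back wall; same axes as the scoop
- scoop_lip (a point): middle of the pan's front lower edge, 39 mm ahead (-x) of the scoop's origin; same axes as the scoop
- bowl: round straight-sided stainless steel bowl, loose, 124 mm across, 60 mm high, wall about 3 mm; origin under its centre
- mat: green mat fixed to the counter on which the scoop stands at the start, 180 mm (x) by 130 mm (y), 4 mm thick; origin under its centre
- syringe: bystander: white syringe with a blue plunger, lying, 22 mm thick and about 145 mm long; origin under its barrel
- jar: bystander: amber glass jar with a white lid, 60 mm across, 75 mm tall; origin under its centre
- wash_bottle: bystander: white bottle with a dark blue label and a red cap, 68 mm across, 160 mm tall; origin under its centre
- tape: bystander: yellow roll of tape lying flat, 84 mm across, 24 mm tall; origin under its centre
- gel: bystander: blue bottle with a white cap, 56 mm across, 120 mm tall; origin under its centre
There are look-alikes about, which are no part of the job. Leave any pink or turquoise look-alike of the scoop alone.

How it is judged:
By the outcome, as a careful person would: the job done as asked, in the order asked, and still so for the second after the job is handed in, with the robot touching nothing.
It also fails if it takes over 70 s, if anything falls off the work surface, if the arm or the gripper's body presses on something with over 40 N, if the wrist force passes 120 N, or if a joint passes its speed limit or range.

## Working session

There is one attempt and no reset: what is moved stays moved. The work goes in short steps, Python scripts to look and compute and a shell command to move; the robot and the scene stay as the last step left them, time stands still between calls to the robot, and variables do not carry over. Pictures are saved under pics/ and viewed, at most 10 in all, crops included, and the job is handed in when it is done.

```bash
ls; mkdir -p pics
python3 - <<'E'
from station import get_state, cams, arm, nets
import cv2
for n in ("scene","side"):
    f=cams.grab_frame(n); cv2.imwrite(f"pics/{n}0.png",f["img"][:,:,::-1])
    for l in ("scoop","scoop_grip","scoop_lip","trough","bowl","mat","bolus0"):
        print(n,l,[( [round(x,3) for x in d["centre"]],round(d["confidence"],2)) for d in nets.pinpoint(n,l)])
s=get_state();print(s["t"],s["eef_pos"],s["ee_rot"],s["width"],arm.grasp_offset)
E
```

```text
pics
scene scoop [([0.593, -0.011, 0.005], 0.88), ([0.409, -0.102, -0.003], 0.74), ([0.377, -0.265, 0.002], 0.63)]
scene scoop_grip [([0.369, -0.292, 0.089], 0.89), ([0.628, -0.019, 0.092], 0.67), ([0.419, -0.073, 0.088], 0.67)]
scene scoop_lip [([0.375, -0.126, 0.005], 0.92), ([0.384, -0.223, 0.002], 0.81), ([0.556, -0.009, 0.004], 0.67)]
scene trough [([0.555, 0.233, 0.001], 0.84)]
scene bowl [([0.552, -0.271, -0.001], 0.8), ([0.505, 0.213, 0.022], 0.71)]
scene mat [([0.589, -0.026, -0.001], 0.66), ([0.477, 0.258, 0.017], 0.62)]
scene bolus0 [([0.481, 0.259, 0.019], 0.62), ([0.543, 0.254, 0.021], 0.53), ([0.506, 0.213, 0.02], 0.49), ([0.476, 0.216, 0.017], 0.48), ([0.514, 0.257, 0.022], 0.38)]
side scoop [([0.596, -0.011, -0.0], 0.98), ([0.402, -0.096, 0.006], 0.8), ([0.374, -0.261, -0.002], 0.73)]
side scoop_grip [([0.365, -0.291, 0.089], 0.96), ([0.625, -0.017, 0.092], 0.94), ([0.421, -0.071, 0.092], 0.65)]
side scoop_lip [([0.555, -0.011, 0.004], 0.92), ([0.389, -0.221, 0.001], 0.64), ([0.378, -0.127, 0.0], 0.57)]
side trough [([0.557, 0.228, 0.001], 0.87)]
side bowl [([0.55, -0.273, 0.004], 0.88)]
side mat [([0.584, -0.024, 0.001], 0.93)]
side bolus0 [([0.51, 0.214, 0.016], 0.65), ([0.475, 0.215, 0.019], 0.48)]
0.8 [ 6.74975415e-01 -1.38157593e-05  2.26614619e-01] [-3.14152344e+00  2.08670223e-05 -1.57081797e+00] 0.08751905888535481 0.0188
```

View pics.

View pics/scene0.png

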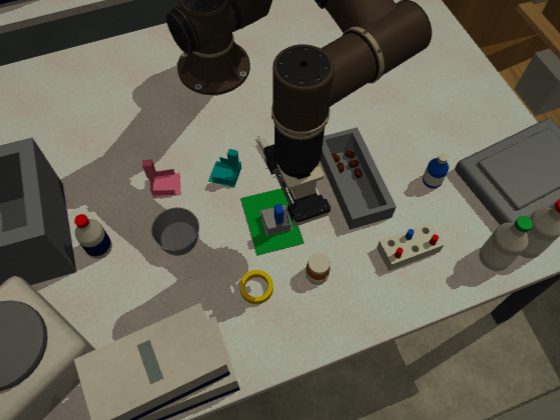

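View pics/side0.png

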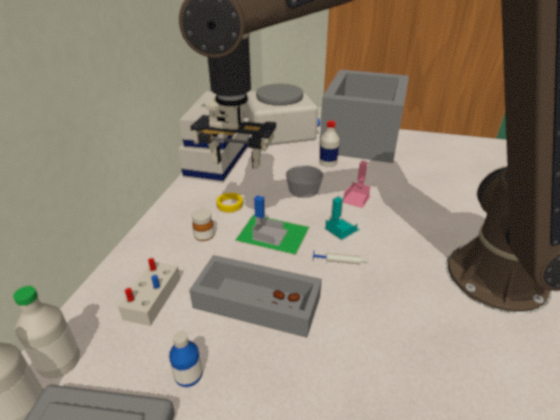

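Blue-handled scoop: scene (275,220), on the green mat. The look-alikes are pink at (162,180) and turquoise at (228,168). The blue one on green fits the description, so I'll confirm it in a crop along with the wrist view and a rectified trough view.

```bash
cat > h.py <<'E'
from station import get_state, cams, arm, nets
import cv2, numpy as np
def ortho(f,x0,x1,y0,y1,z,s=1.5,fish=False):
    # top-down picture of plane z: columns grow with x (mm*s), rows with -y
    X,Y=np.meshgrid(np.arange(x0,x1,.001/s),np.arange(y1,y0,-.001/s))
    P=np.stack([X,Y,np.full_like(X,z)],-1)@np.array(f["R"]).T+np.array(f["t"])
    K=np.array(f["mtx"])
    if fish:
        r=np.hypot(P[...,0],P[...,1]); k=np.arctan2(r,P[...,2])/np.maximum(r,1e-9)
        u,v=P[...,0]*k,P[...,1]*k
    else: u,v=P[...,0]/P[...,2],P[...,1]/P[...,2]
    return cv2.remap(f["img"],(K[0,0]*u+K[0,2]).astype(np.float32),(K[1,1]*v+K[1,2]).astype(np.float32),cv2.INTER_LINEAR)
def find(cam,labels):
    for l in labels:
        print(cam,l,[([round(x,3) for x in d["centre"]],round(d["confidence"],2)) for d in nets.pinpoint(cam,l)])
E
python3 - <<'E'
from h import *
f=cams.grab_frame("scene"); w=cams.grab_frame("wrist")
print(w["mtx"])
C=np.zeros((600,800,3),np.uint8)
def put(im,r,c): 
    im=im[:600-r,:800-c]; C[r:r+im.shape[0],c:c+im.shape[1]]=im
put(cv2.resize(w["img"],(400,300)),0,0)
put(cv2.resize(f["img"][140:260,140:310],None,fx=2.3,fy=2.3,interpolation=cv2.INTER_CUBIC),0,405)
put(ortho(f,.40,.72,.13,.33,.06,1.25),305,0)
put(ortho(w,.45,.75,-.12,.08,.004,1.3,True),305,405)
cv2.imwrite("pics/c1.png",C[:,:,::-1])
find("wrist",["scoop","scoop_grip","scoop_lip","mat","trough"])
E
```

```text
[[325.1922621    0.         278.27710713]
 [  0.         325.1922621  204.78294031]
 [  0.           0.           1.        ]]
wrist scoop [([0.596, -0.014, 0.006], 0.82), ([0.401, -0.098, -0.002], 0.66)]
wrist scoop_grip [([0.625, -0.019, 0.095], 0.69), ([0.417, -0.073, 0.094], 0.63)]
wrist scoop_lip [([0.555, -0.013, 0.004], 0.93), ([0.374, -0.126, 0.002], 0.85), ([0.386, -0.22, -0.003], 0.6)]
wrist mat []
wrist trough [([0.559, 0.232, 0.003], 0.6)]
```

View pics/c1.png

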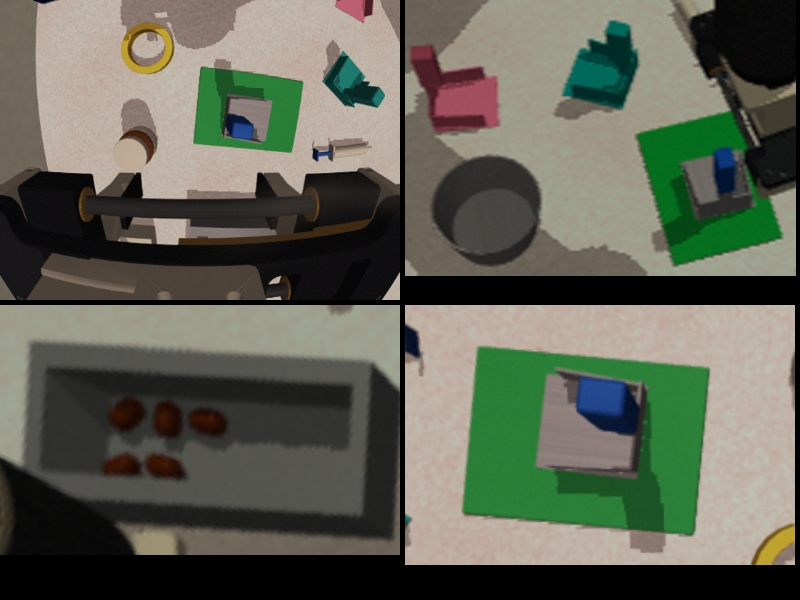

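The crop confirms it: the blue-handled scoop stands on the green mat (crop px (723,175)), with pink and turquoise off the mat at (440,90) and (605,65). Trough centre is about (0.557, 0.230) with yaw −0.057. Scoop and mat yaw is about −0.095. All five boluses are in the −x half. Next I'll hover over the handle.

```bash
python3 -m creep '{"translation":[[-6,-2,0],[-6,-2,0],[-6,-2,-5],[-6,-2,-10],[-6,-2,-10],[-6,-2,-10],[-6,-2,-10],[-4,-2,-10]],"spin":[0.15,0.15,0.15,0.15,0.15,0.15,0.15,0.15],"gripper":[1,1,1,1,1,1,1,1]}'
python3 -m creep '{"translation":[[-3,-2,-7],[0,0,0],[0,0,0],[0,0,0]],"spin":[0.15,0.126,0,0],"gripper":[1,1,1,1]}'
python3 - <<'E'
from h import *
f=cams.grab_frame("wrist")
cv2.imwrite("pics/w2.png",f["img"][:,:,::-1])
find("wrist",["scoop","scoop_grip","scoop_lip"]);find("side",["scoop_grip","scoop_lip"]);find("scene",["scoop_grip","trough","scoop_lip"])
s=get_state();print(s["t"],s["eef_pos"],s["ee_rot"],s["q"])
E
```

```text
t: 1.95
eef_pos: [0.6286, -0.0161, 0.1713]
ee_rot: [-3.141, -0.0, -0.365]
force: [1.2, 0.2, -0.5]
width: 0.088
gripper_force: 0.0
t: 2.35
eef_pos: [0.6262, -0.018, 0.1647]
ee_rot: [-3.142, -0.0, -0.099]
force: [-0.2, -0.3, -0.3]
width: 0.0876
gripper_force: 0.0
wrist scoop [([0.594, -0.017, 0.007], 0.74)]
wrist scoop_grip [([0.621, -0.018, 0.096], 0.9)]
wrist scoop_lip [([0.554, -0.012, 0.007], 0.75)]
side scoop_grip [([0.365, -0.291, 0.089], 0.96), ([0.625, -0.017, 0.092], 0.94), ([0.421, -0.071, 0.092], 0.65)]
side scoop_lip [([0.555, -0.011, 0.004], 0.92), ([0.389, -0.221, 0.001], 0.64), ([0.378, -0.127, 0.0], 0.57)]
scene scoop_grip [([0.37, -0.294, 0.093], 0.71), ([0.625, -0.017, 0.09], 0.59), ([0.42, -0.072, 0.092], 0.58)]
scene trough [([0.553, 0.231, 0.001], 0.75)]
scene scoop_lip [([0.557, -0.011, 0.004], 0.9), ([0.384, -0.226, 0.005], 0.77)]
2.8 [ 0.62601019 -0.01800926  0.16460839] [-3.14157559e+00 -7.81664718e-05 -9.52606762e-02] [ 2.82507586e-01  3.24128549e-01 -1.86138365e-01  1.48667631e-05
 -1.06045046e+00  1.19302080e+00]
```

View pics/w2.png

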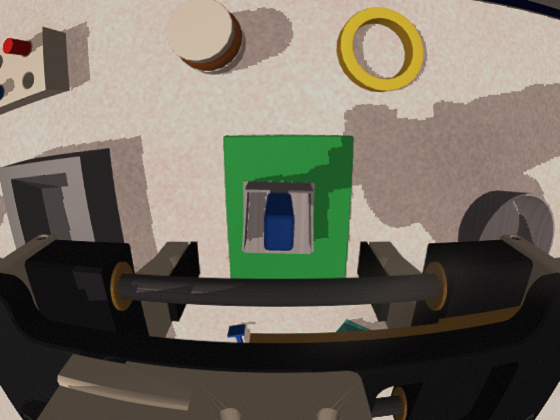

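Handle is blue at (280,220), midway between the fingers at columns 180 and 378. Pan and mat are square to the tool. Descending and gripping.

```bash
python3 -m creep '{"translation":[[-1,0,-20],[0,0,-25],[0,0,-25],[0,0,-15],[0,0,-5],[0,0,0]],"spin":[0,0,0,0,0,0],"gripper":[1,1,1,1,1,1]}'
python3 -m creep '{"translation":[[0,0,0],[0,0,0],[0,0,0],[0,0,0],[0,0,0],[0,0,0]],"spin":[0,0,0,0,0,0],"gripper":[0,0,0,0,0,0]}' 60
```

```text
t: 3.4
eef_pos: [0.6247, -0.0181, 0.074]
ee_rot: [3.141, 0.001, -0.095]
force: [0.6, 0.9, 0.0]
width: 0.0878
gripper_force: 0.0
t: 4.0
eef_pos: [0.625, -0.018, 0.0747]
ee_rot: [-3.142, -0.0, -0.095]
force: [0.2, 0.2, 0.3]
width: 0.0453
gripper_force: 0.0
```

```bash
python3 -m creep '{"translation":[[0,0,0],[0,0,0],[0,0,0],[0,0,0],[0,0,0],[0,0,0]],"spin":[0,0,0,0,0,0],"gripper":[0,0,0,0,0,0]}' 60
python3 -m creep '{"translation":[[0,0,5],[0,0,15],[0,0,20],[0,0,20],[0,0,15],[0,0,0]],"spin":[0,0,0,0.01,0.01,0.018],"gripper":[0,0,0,0,0,0]}'
python3 -m creep '{"translation":[[2,15,0],[2,30,0],[2,40,0],[2,45,0],[2,45,0],[2,38,0],[2,20,0],[1,10,0]],"spin":[0,0,0,0,0,0,0,0],"gripper":[0,0,0,0,0,0,0,0]}'
python3 - <<'E'
from h import *
C=np.zeros((420,800,3),np.uint8)
f=cams.grab_frame("scene"); s=cams.grab_frame("side"); 
C[:,:400]=cv2.resize(f["img"][80:240,260:412],(400,420)); C[:,400:]=cv2.resize(s["img"][140:350,140:340],(400,420))
cv2.imwrite("pics/c3.png",C[:,:,::-1])
find("scene",["scoop_grip","scoop_lip","trough","bolus0"]);find("side",["scoop_grip","scoop_lip","trough","bolus0"]);find("wrist",["scoop_lip","scoop_grip","trough","bolus0"])
s=get_state();print(s["t"],s["eef_pos"],s["ee_rot"],s["width"],s["gripper_force"],s["force"])
E
```

```text
t: 4.6
eef_pos: [0.6249, -0.018, 0.0745]
ee_rot: [3.142, 0.0, -0.095]
force: [-0.1, -0.5, -0.6]
width: 0.0198
gripper_force: 59.7
t: 5.2
eef_pos: [0.6264, -0.0178, 0.1521]
ee_rot: [-3.141, -0.004, -0.056]
force: [-0.9, 1.5, -2.1]
width: 0.0201
gripper_force: 59.7
t: 6.0
eef_pos: [0.6393, 0.2273, 0.148]
ee_rot: [3.141, 0.002, -0.055]
force: [1.0, -0.8, -1.3]
width: 0.0198
gripper_force: 59.7
scene scoop_grip [([0.37, -0.291, 0.091], 0.86), ([0.639, 0.23, 0.167], 0.66), ([0.42, -0.074, 0.091], 0.63)]
scene scoop_lip [([0.381, -0.222, -0.001], 0.82), ([0.374, -0.124, 0.004], 0.8), ([0.572, 0.229, 0.077], 0.61)]
scene trough []
scene bolus0 []
side scoop_grip [([0.425, -0.076, 0.092], 0.89), ([0.369, -0.291, 0.089], 0.84), ([0.64, 0.225, 0.163], 0.58)]
side scoop_lip [([0.378, -0.125, -0.001], 0.86), ([0.57, 0.231, 0.076], 0.71), ([0.389, -0.221, 0.001], 0.61)]
side trough [([0.558, 0.228, 0.002], 0.82), ([0.583, -0.022, -0.001], 0.72)]
side bolus0 [([0.474, 0.215, 0.019], 0.65), ([0.509, 0.215, 0.018], 0.6)]
wrist scoop_lip [([0.554, -0.012, 0.007], 0.75)]
wrist scoop_grip [([0.621, -0.018, 0.096], 0.9)]
wrist trough []
wrist bolus0 [([0.769, 0.031, -0.001], 0.4)]
6.7 [0.64004088 0.22470795 0.14969599] [-3.14147035e+00 -1.46682440e-04 -5.71312925e-02] 0.01967375633087925 59.657962918281555 [ 0.52946941  0.08127762 -1.51686375]
```

View pics/c3.png

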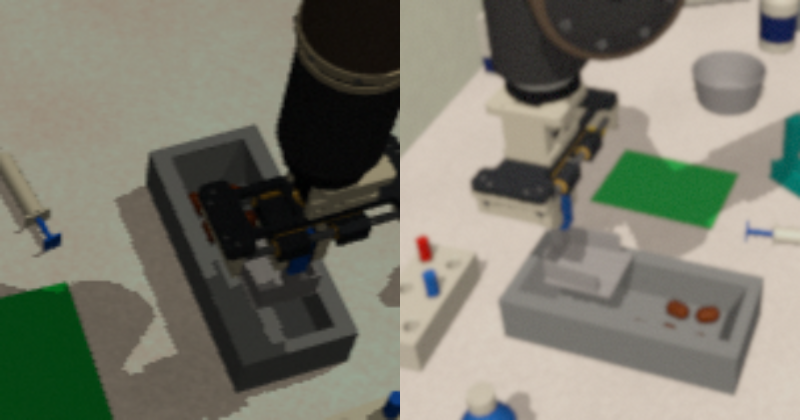

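The scoop is held level above the empty +x half (left crop (290,275), right crop (585,270)), and the boluses at right crop (690,310) are untouched. Lowering carefully.

```bash
python3 -m creep '{"translation":[[0,0,-10],[0,0,-15],[0,0,-15],[0,0,-12],[0,0,-8],[0,0,-5],[0,0,-3],[0,0,0]],"spin":[0,0,0,0,0,0,0,0],"gripper":[0,0,0,0,0,0,0,0]}'
python3 -m creep '{"translation":[[0,0,-1],[0,0,-0.5],[0,0,0]],"spin":[0,0,0],"gripper":[0,0,0]}'
```

```text
t: 7.5
eef_pos: [0.64, 0.225, 0.0814]
ee_rot: [3.141, 0.0, -0.057]
force: [-0.8, -0.4, -1.4]
width: 0.0196
gripper_force: 59.7
t: 7.8
eef_pos: [0.6403, 0.2252, 0.0806]
ee_rot: [-3.141, -0.001, -0.057]
force: [0.6, -0.4, -1.2]
width: 0.02
gripper_force: 59.7
```

```bash
for i in 1 ; do python3 -m creep '{"translation":[[0,0,-0.7],[0,0,0]],"spin":[0,0],"gripper":[0,0]}'; python3 -m creep '{"translation":[[0,0,-0.5],[0,0,0]],"spin":[0,0],"gripper":[0,0]}'; done
python3 - <<'E'
from h import *
f=cams.grab_frame("wrist");s=cams.grab_frame("side")
C=np.zeros((420,800,3),np.uint8)
C[:300,:400]=cv2.resize(f["img"],(400,300)); C[:,400:]=cv2.resize(s["img"][230:350,160:340],(400,420))
cv2.imwrite("pics/c4.png",C[:,:,::-1])
E
```

```text
t: 8.0
eef_pos: [0.6404, 0.2252, 0.0805]
ee_rot: [-3.141, -0.001, -0.056]
force: [-1.2, 0.0, 5.7]
width: 0.0196
gripper_force: 59.7
t: 8.2
eef_pos: [0.6404, 0.2252, 0.0805]
ee_rot: [-3.141, -0.001, -0.056]
force: [-3.3, 0.3, 9.0]
width: 0.0193
gripper_force: 59.7
```

View pics/c4.png

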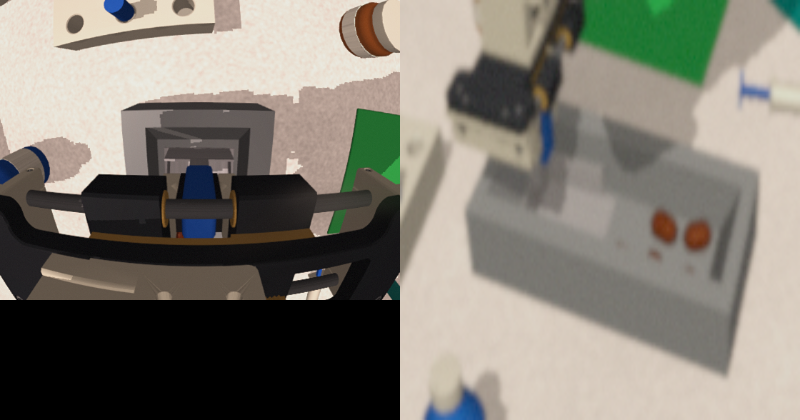

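Pan is flat on the floor and square to the trough (wrist crop (200,155)). Driving the scoop into the boluses.

```bash
python3 -m creep '{"translation":[[-4,0.2,0.4],[-8,0.5,0],[-8,0.4,0],[-8,0.5,0],[-8,0.4,0],[-8,0.5,0],[-8,0.5,0],[-8,0.4,0]],"spin":[0,0,0,0,0,0,0,0],"gripper":[0,0,0,0,0,0,0,0]}'
python3 -m creep '{"translation":[[-8,0.5,0],[-8,0.4,0],[-8,0.5,0],[-6,0.4,0],[-4,0.2,0],[-2,0.1,0]],"spin":[0,0,0,0,0,0],"gripper":[0,0,0,0,0,0]}'
python3 -m creep '{"translation":[[-2,0.1,0],[-2,0.1,0],[-1,0.1,0],[0,0,0]],"spin":[0,0,0,0],"gripper":[0,0,0,0]}'
python3 - <<'E'
from h import *
f=cams.grab_frame("wrist");s=cams.grab_frame("side");g=cams.grab_frame("scene")
C=np.zeros((600,800,3),np.uint8)
C[:300,:400]=cv2.resize(g["img"][100:240,260:447],(400,300)); C[:420,400:]=cv2.resize(s["img"][230:350,200:380],(400,420))
C[300:,:400]=cv2.resize(f["img"],(400,300))
cv2.imwrite("pics/c5.png",C[:,:,::-1])
E
```

```text
t: 9.1
eef_pos: [0.5813, 0.2294, 0.0808]
ee_rot: [-3.139, -0.004, -0.056]
force: [2.9, 0.4, 5.2]
width: 0.0197
gripper_force: 59.7
t: 9.7
eef_pos: [0.5452, 0.2316, 0.0807]
ee_rot: [-3.139, -0.004, -0.056]
force: [4.6, 1.0, 5.2]
width: 0.0198
gripper_force: 59.7
t: 10.1
eef_pos: [0.5405, 0.2319, 0.0807]
ee_rot: [-3.139, -0.004, -0.056]
force: [4.3, 0.4, 5.4]
width: 0.0199
gripper_force: 59.7
```

View pics/c5.png

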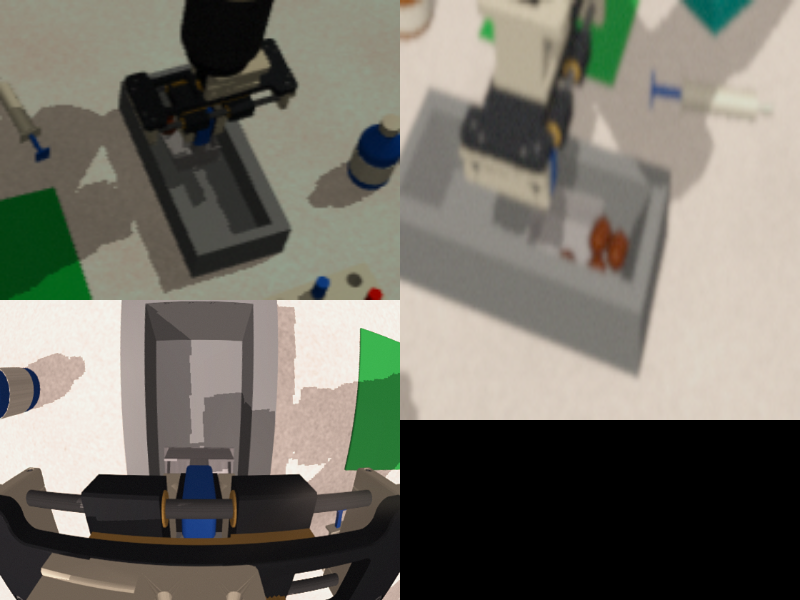

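All five boluses are bunched against the −x end (right crop (605,250)) with the pan lip reaching them. Pushing on to the slope.

```bash
python3 -m creep '{"translation":[[-2,0.1,0],[-2,0.1,0],[-2,0.2,0],[-2,0.1,0],[0,0,0]],"spin":[0,0,0,0,0],"gripper":[0,0,0,0,0]}'
python3 -m creep '{"translation":[[-2,0.1,0],[-2,0.1,0],[0,0,0]],"spin":[0,0,0],"gripper":[0,0,0]}'
python3 - <<'E'
from h import *
s=cams.grab_frame("side");g=cams.grab_frame("scene")
C=np.zeros((480,800,3),np.uint8)
C[:480,:400]=cv2.resize(g["img"][110:206,300:380],(400,480),interpolation=cv2.INTER_CUBIC); C[:480,400:]=cv2.resize(s["img"][265:337,255:315],(400,480),interpolation=cv2.INTER_CUBIC)
cv2.imwrite("pics/c6.png",C[:,:,::-1])
find("side",["bolus0"])
E
```

```text
t: 10.75
eef_pos: [0.5324, 0.2325, 0.0807]
ee_rot: [-3.139, -0.004, -0.056]
force: [3.4, 1.2, 5.8]
width: 0.0201
gripper_force: 59.7
t: 11.05
eef_pos: [0.5286, 0.2328, 0.0808]
ee_rot: [-3.139, -0.004, -0.056]
force: [4.1, 2.0, 5.5]
width: 0.0197
gripper_force: 59.7
side bolus0 [([0.485, 0.222, 0.021], 0.63), ([0.757, -0.129, 0.0], 0.61), ([0.459, 0.228, 0.023], 0.42), ([0.48, 0.247, 0.024], 0.4)]
```

View pics/c6.png

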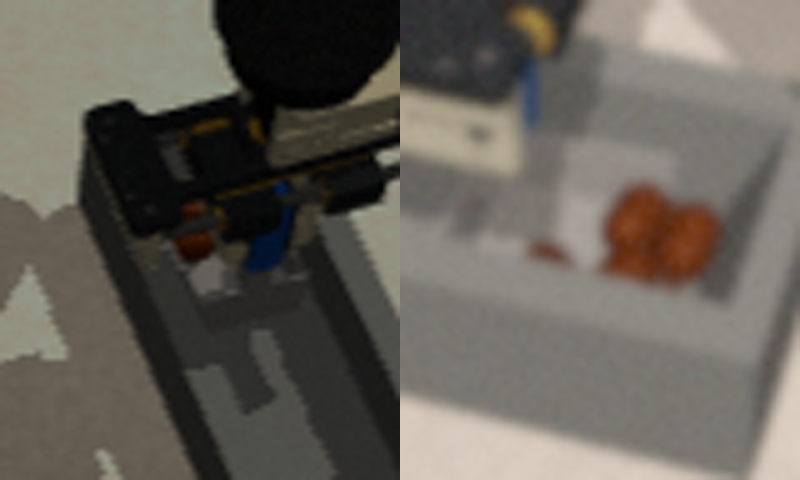

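Four boluses visible: three over the pan (right crop (640,215), (690,240), (630,265)) and one further back (545,255). I'll press to the slope, lift a little along it, then ease back and check what stays in. Anything that drops stays in the trough.

```bash
python3 -m creep '{"translation":[[-1,0.1,0],[-1,0.1,0],[-1,0,2],[-1,0.1,2],[-1,0,2],[-1,0.1,2],[-1,0,2],[0,0,0]],"spin":[0,0,0,0,0,0,0,0],"gripper":[0,0,0,0,0,0,0,0]}'
python3 -m creep '{"translation":[[1,0,0],[2,-0.1,0],[3,-0.2,0],[4,-0.2,0],[5,-0.3,0],[6,-0.3,0],[6,-0.4,0],[6,-0.3,0]],"spin":[0,0,0,0,0,0,0,0],"gripper":[0,0,0,0,0,0,0,0]}'
python3 -m creep '{"translation":[[6,-0.3,0],[6,-0.4,0],[5,-0.3,0],[4,-0.2,0],[3,-0.2,0],[2,-0.1,0],[1,-0.1,0],[0,0,0]],"spin":[0,0,0,0,0,0,0,0],"gripper":[0,0,0,0,0,0,0,0]}'
python3 - <<'E'
from h import *
s=cams.grab_frame("side");g=cams.grab_frame("scene")
C=np.zeros((480,800,3),np.uint8)
C[:480,:400]=cv2.resize(g["img"][110:206,300:380],(400,480),interpolation=cv2.INTER_CUBIC); C[:480,400:]=cv2.resize(s["img"][245:337,225:315],(400,480),interpolation=cv2.INTER_CUBIC)
cv2.imwrite("pics/c7.png",C[:,:,::-1])
find("side",["bolus0"]);find("scene",["bolus0"])
E
```

```text
t: 12.0
eef_pos: [0.522, 0.233, 0.0904]
ee_rot: [-3.139, -0.005, -0.056]
force: [7.2, -0.3, -0.3]
width: 0.0198
gripper_force: 59.7
t: 12.8
eef_pos: [0.5535, 0.23, 0.0891]
ee_rot: [3.141, 0.0, -0.057]
force: [0.9, -0.2, -2.3]
width: 0.0197
gripper_force: 59.7
t: 13.6
eef_pos: [0.58, 0.2285, 0.0892]
ee_rot: [3.142, 0.0, -0.057]
force: [0.3, 0.3, -2.4]
width: 0.0195
gripper_force: 59.7
side bolus0 [([0.531, 0.245, 0.032], 0.59), ([0.514, 0.222, 0.031], 0.5), ([0.534, 0.215, 0.028], 0.43), ([0.552, 0.249, 0.026], 0.4), ([0.56, 0.23, -0.0], 0.25)]
scene bolus0 [([0.528, 0.214, 0.031], 0.42)]
```

View pics/c7.png

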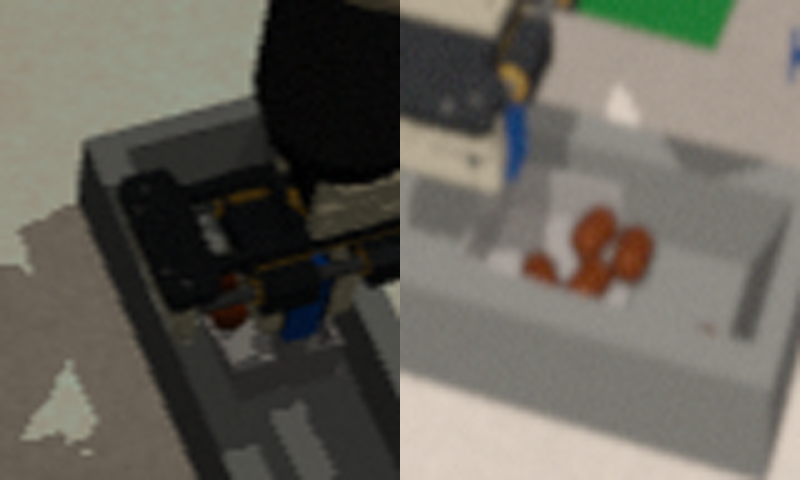

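Four boluses sit in the pan (right crop (595,235), (635,255), (590,275), (540,270)), and the fifth is left at the trough end (707,327). The front one is close to the lip, so I'll lift clear of the fifth, back up slowly, and make one brisk mouth-ward move with a gentle stop, all inside the trough, to shift them back.

```bash
python3 -m creep '{"translation":[[1,0,1],[2,-0.1,3],[3,-0.2,4],[4,-0.2,4],[5,-0.3,4],[6,-0.3,3],[7,-0.4,1],[7,-0.4,0]],"spin":[0,0,0,0,0,0,0,0],"gripper":[0,0,0,0,0,0,0,0]}'
python3 -m creep '{"translation":[[7,-0.4,0],[6,-0.3,0],[5,-0.3,0],[4,-0.3,0],[3,-0.2,0],[2,-0.1,0],[1,-0.1,0],[0,0,0]],"spin":[0,0,0,0,0,0,0,0],"gripper":[0,0,0,0,0,0,0,0]}'
python3 -m creep '{"translation":[[-30,1.7,0],[-24,1.4,0],[-18,1,0],[-13,0.7,0],[-9,0.5,0],[-6,0.3,0],[-4,0.2,0],[-2,0.1,0]],"spin":[0,0,0,0,0,0,0,0],"gripper":[0,0,0,0,0,0,0,0]}'
python3 -m creep '{"translation":[[-1,0.1,0],[0,0,0],[0,0,0]],"spin":[0,0,0],"gripper":[0,0,0]}'
python3 - <<'E'
from h import *
s=cams.grab_frame("side");g=cams.grab_frame("scene")
C=np.zeros((480,800,3),np.uint8)
C[:480,:400]=cv2.resize(g["img"][100:196,300:380],(400,480),interpolation=cv2.INTER_CUBIC); C[:480,400:]=cv2.resize(s["img"][235:327,225:315],(400,480),interpolation=cv2.INTER_CUBIC)
cv2.imwrite("pics/c8.png",C[:,:,::-1])
find("side",["bolus0"]);find("scene",["bolus0"])
E
```

```text
t: 14.6
eef_pos: [0.6158, 0.2266, 0.1094]
ee_rot: [-3.141, -0.0, -0.057]
force: [0.3, 1.0, -2.5]
width: 0.0196
gripper_force: 59.7
t: 15.4
eef_pos: [0.643, 0.2249, 0.1093]
ee_rot: [3.142, 0.0, -0.057]
force: [0.7, 0.3, -1.7]
width: 0.0199
gripper_force: 59.7
t: 16.2
eef_pos: [0.537, 0.2308, 0.1093]
ee_rot: [-3.142, -0.0, -0.057]
force: [0.1, -0.7, -2.2]
width: 0.0198
gripper_force: 59.7
t: 16.5
eef_pos: [0.5363, 0.2308, 0.1092]
ee_rot: [3.141, -0.0, -0.057]
force: [0.0, -0.6, -2.5]
width: 0.0194
gripper_force: 59.7
side bolus0 [([0.518, 0.242, 0.047], 0.62), ([0.48, 0.246, 0.053], 0.46), ([0.505, 0.219, 0.048], 0.44), ([0.39, 0.042, 0.005], 0.3)]
scene bolus0 [([0.501, 0.216, 0.05], 0.61)]
```

View pics/c8.png

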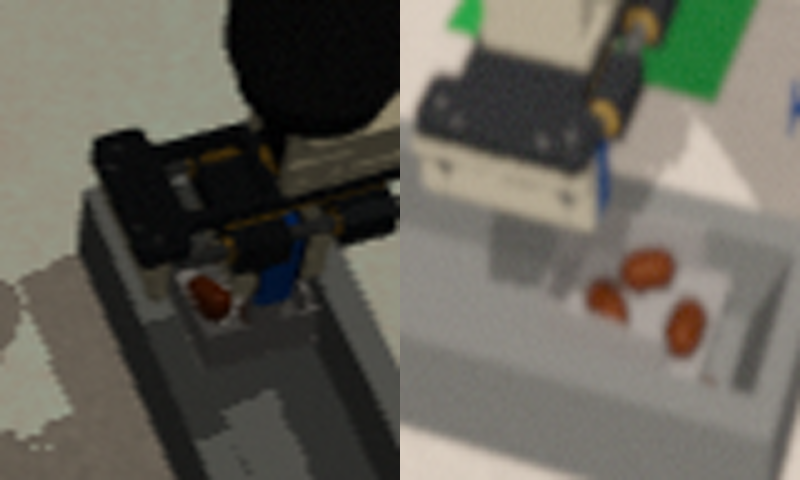

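Three boluses are clearly in the pan (right crop (648,270), (607,300), (687,328)), and the fourth is either behind the fingers or back in the trough. My 10 pictures are used up, so from here I check with the networks and numbers. Lifting clear, then turning slowly.

```bash
python3 -m creep '{"translation":[[0,0,1],[0,0,3],[0,0,5],[0,0,6],[0,0,6],[0,0,6],[0,0,4],[0,0,2.3]],"spin":[0,0,0,0,0,0,0,0],"gripper":[0,0,0,0,0,0,0,0]}'
python3 -m creep '{"translation":[[0,0,0],[0,0,0],[0,0,0],[0,0,0],[0,0,0],[0,0,0],[0,0,0],[0,0,0]],"spin":[0.02,0.04,0.06,0.08,0.08,0.08,0.08,0.08],"gripper":[0,0,0,0,0,0,0,0]}'
python3 -m creep '{"translation":[[0,0,0],[0,0,0],[0,0,0],[0,0,0],[0,0,0],[0,0,0],[0,0,0],[0,0,0]],"spin":[0.08,0.08,0.08,0.08,0.08,0.08,0.08,0.06],"gripper":[0,0,0,0,0,0,0,0]}'
python3 -m creep '{"translation":[[0,0,0],[0,0,0],[0,0,0]],"spin":[0.05,0.04,0.02],"gripper":[0,0,0]}'
cat >> h.py <<'E'
def brown(cam,z,box=None):
    # brown blobs in a picture, projected on plane z
    f=cams.grab_frame(cam); h=cv2.cvtColor(f["img"],cv2.COLOR_RGB2HSV)
    m=((h[...,0]<13)|(h[...,0]>174))&(h[...,1]>130)&(h[...,2]>40)&(h[...,2]<190)
    n,_,st,c=cv2.connectedComponentsWithStats(m.astype(np.uint8))
    R,t,K=map(np.array,(f["R"],f["t"],f["mtx"])); o=-R.T@t
    for i in range(1,n):
        if st[i,4]<4: continue
        d=R.T@np.linalg.solve(K,[*c[i],1]); p=o+d*(z-o[2])/d[2]
        if .35<p[0]<.75 and -.4<p[1]<.4: print(cam,"px",c[i].round(),"area",st[i,4],"at",p.round(3))
E
python3 - <<'E'
from h import *
find("side",["bolus0","scoop_lip"]);find("scene",["bolus0","scoop_lip"])
brown("side",.085);brown("scene",.085)
E
```

```text
t: 17.5
eef_pos: [0.5362, 0.231, 0.1433]
ee_rot: [-3.141, -0.001, -0.057]
force: [1.1, -0.9, -3.2]
width: 0.0201
gripper_force: 59.7
t: 18.3
eef_pos: [0.5358, 0.2308, 0.1422]
ee_rot: [3.142, 0.001, 0.467]
force: [-0.1, 0.4, -2.1]
width: 0.0196
gripper_force: 59.7
t: 19.1
eef_pos: [0.5358, 0.2308, 0.1422]
ee_rot: [-3.141, 0.001, 1.087]
force: [-0.4, 0.8, -2.1]
width: 0.0199
gripper_force: 59.7
t: 19.4
eef_pos: [0.5358, 0.2308, 0.1422]
ee_rot: [-3.141, 0.0, 1.195]
force: [0.7, -0.1, -2.7]
width: 0.0194
gripper_force: 59.7
side bolus0 [([0.518, 0.242, 0.047], 0.62), ([0.48, 0.246, 0.053], 0.46), ([0.505, 0.219, 0.048], 0.44), ([0.39, 0.042, 0.005], 0.3)]
side scoop_lip [([0.464, 0.234, 0.041], 0.82), ([0.379, -0.129, -0.001], 0.73), ([0.387, -0.219, 0.004], 0.72), ([0.779, 0.032, 0.001], 0.59)]
scene bolus0 [([0.501, 0.216, 0.05], 0.61)]
scene scoop_lip [([0.376, -0.125, 0.001], 0.94), ([0.469, 0.232, 0.036], 0.79), ([0.383, -0.224, 0.001], 0.68)]
side px [284. 265.] area 48 at [0.506 0.184 0.085]
side px [270. 268.] area 4 at [0.534 0.2   0.085]
side px [274. 274.] area 33 at [0.521 0.217 0.085]
side px [276. 298.] area 50 at [0.497 0.287 0.085]
scene px [331. 154.] area 11 at [0.5   0.185 0.085]
scene px [344. 153.] area 9 at [0.509 0.219 0.085]
scene px [162. 180.] area 515 at [ 0.414 -0.265  0.085]
```

Run:
```python
from h import *
brown("side",.02);brown("scene",.02)
find("side",["bolus0","scoop_lip"]);find("scene",["bolus0","scoop_lip"])
```

```text
side px [284. 265.] area 44 at [0.523 0.116 0.02 ]
side px [270. 268.] area 4 at [0.554 0.134 0.02 ]
side px [274. 273.] area 33 at [0.539 0.152 0.02 ]
side px [276. 298.] area 48 at [0.513 0.229 0.02 ]
scene px [331. 154.] area 11 at [0.461 0.209 0.02 ]
scene px [344. 154.] area 11 at [0.472 0.245 0.02 ]
scene px [162. 176.] area 376 at [ 0.357 -0.264  0.02 ]
scene px [160. 184.] area 5 at [ 0.379 -0.276  0.02 ]
scene px [164. 193.] area 117 at [ 0.412 -0.274  0.02 ]
side bolus0 [([0.514, 0.229, 0.022], 0.62), ([0.504, 0.183, 0.085], 0.51), ([0.52, 0.218, 0.078], 0.44), ([0.542, 0.201, 0.08], 0.41)]
side scoop_lip [([0.389, -0.223, 0.005], 0.94), ([0.508, 0.164, 0.068], 0.63), ([0.378, -0.125, -0.006], 0.6)]
scene bolus0 [([0.538, 0.196, 0.083], 0.6), ([0.506, 0.182, 0.082], 0.54), ([0.518, 0.22, 0.085], 0.49)]
scene scoop_lip [([0.386, -0.226, 0.002], 0.97), ([0.512, 0.163, 0.071], 0.94), ([0.378, -0.127, 0.005], 0.8)]
```

Both views agree: three boluses are in the pan ((.505,.183), (.519,.219), (.540,.200) at z≈.083) and one is seen lying in the trough. Now travelling mouth-first to the bowl and stopping sharply there to throw them off the lip.

```bash
python3 -m creep '{"translation":[[-4,-10,0],[-4,-11,0],[-2,-12,0],[0,-12,0],[2,-13,0],[4,-14,0],[6,-14,0],[7,-14,0]],"spin":[0,0,0,0,0,0,0,0],"gripper":[0,0,0,0,0,0,0,0]}'
python3 -m creep '{"translation":[[8,-14,0],[8,-14,0],[8,-14,0],[8,-14,0],[8,-14,0],[8,-14,0],[8,-14,0],[8,-14,0]],"spin":[0,0,0,0,0,0,0,0],"gripper":[0,0,0,0,0,0,0,0]}'
python3 -m creep '{"translation":[[7,-14,0],[6,-14,0],[4,-14,0],[2,-14,0],[0,-14,0],[-2,-14,0],[-4,-14,0],[-5,-14,0]],"spin":[0,0,0,0,0,0,0,0],"gripper":[0,0,0,0,0,0,0,0]}'
python3 -m creep '{"translation":[[-6,-17,0],[-8,-22,0],[-9,-26,0],[-11,-31,0],[0,0,0],[0,0,0]],"spin":[0,0,0,0,0,0],"gripper":[0,0,0,0,0,0]}'
python3 - <<'E'
from h import *
brown("side",.085);brown("scene",.085)
find("side",["bolus0","scoop_lip","bowl"]);find("scene",["bolus0","scoop_lip","bowl"])
E
```

```text
t: 20.8
eef_pos: [0.5456, 0.1296, 0.1426]
ee_rot: [3.141, -0.0, 1.193]
force: [0.3, 0.6, -2.2]
width: 0.0202
gripper_force: 59.7
t: 21.6
eef_pos: [0.6096, 0.0177, 0.1425]
ee_rot: [-3.142, 0.0, 1.193]
force: [-0.4, 0.4, -1.0]
width: 0.0197
gripper_force: 59.7
t: 22.4
eef_pos: [0.6164, -0.0942, 0.1426]
ee_rot: [-3.142, -0.0, 1.193]
force: [-0.9, -0.5, -1.6]
width: 0.0194
gripper_force: 59.7
t: 23.0
eef_pos: [0.5823, -0.1904, 0.1428]
ee_rot: [3.141, -0.0, 1.191]
force: [-0.2, 0.8, -2.8]
width: 0.0197
gripper_force: 59.7
side px [304. 170.] area 9 at [ 0.548 -0.25   0.085]
side px [295. 173.] area 23 at [ 0.572 -0.228  0.085]
side px [276. 298.] area 48 at [0.498 0.287 0.085]
scene px [347. 149.] area 15 at [0.5   0.233 0.085]
scene px [158. 180.] area 325 at [ 0.409 -0.277  0.085]
scene px [346. 165.] area 36 at [0.545 0.207 0.085]
side bolus0 [([0.546, -0.257, 0.084], 0.58), ([0.575, -0.235, 0.08], 0.5), ([0.565, -0.212, 0.079], 0.48), ([0.513, 0.229, 0.021], 0.44)]
side scoop_lip [([0.389, -0.22, 0.003], 0.71), ([0.551, -0.256, 0.071], 0.7), ([0.379, -0.127, 0.0], 0.7)]
side bowl [([0.546, -0.274, 0.001], 0.93), ([0.779, 0.029, -0.002], 0.21)]
scene bolus0 [([0.543, -0.266, 0.058], 0.47), ([0.516, 0.231, 0.016], 0.42), ([0.467, 0.262, 0.017], 0.39)]
scene scoop_lip [([0.373, -0.128, 0.003], 0.81), ([0.556, -0.258, 0.072], 0.68), ([0.385, -0.224, 0.001], 0.6)]
scene bowl [([0.551, -0.273, -0.001], 0.61)]
```

All three are still in the pan, lip over the bowl, front one at the edge. The other two are in the trough at (.515,.230) and (.467,.262). I'll shake them out with an asymmetric stroke over the bowl.

```bash
python3 -m creep '{"translation":[[-1.5,-3.7,0],[-3,-7.4,0],[-4,-10.2,0],[-4.5,-11.2,0],[7.4,18.6,0],[4.5,11.2,0],[2.6,6.5,0],[1.5,3.7,0]],"spin":[0,0,0,0,0,0,0,0],"gripper":[0,0,0,0,0,0,0,0]}'
python3 - <<'E'
from h import *
brown("side",.085);brown("scene",.085)
find("side",["bolus0","scoop_lip","bowl"]);find("scene",["bolus0","scoop_lip","bowl"])
print(get_state()["q"])
E
```

```text
t: 24.2
eef_pos: [0.5862, -0.1812, 0.1426]
ee_rot: [3.142, 0.0, 1.194]
force: [-0.2, -0.9, -2.4]
width: 0.0198
gripper_force: 59.7
side px [297. 174.] area 29 at [ 0.566 -0.225  0.085]
side px [276. 299.] area 48 at [0.497 0.287 0.085]
scene px [347. 149.] area 14 at [0.5   0.233 0.085]
scene px [155. 173.] area 231 at [ 0.387 -0.279  0.085]
scene px [345. 165.] area 35 at [0.545 0.207 0.085]
scene px [163. 193.] area 116 at [ 0.452 -0.274  0.085]
side bolus0 [([0.513, 0.232, 0.02], 0.61), ([0.566, -0.239, 0.085], 0.38), ([0.529, -0.304, 0.016], 0.36), ([0.564, -0.204, 0.079], 0.36)]
side scoop_lip [([0.387, -0.222, 0.004], 0.96), ([0.556, -0.247, 0.068], 0.82), ([0.381, -0.126, -0.001], 0.68)]
side bowl []
scene bolus0 [([0.465, 0.264, 0.018], 0.65), ([0.53, -0.304, 0.016], 0.65), ([0.515, 0.229, 0.021], 0.46)]
scene scoop_lip [([0.385, -0.225, 0.001], 0.88), ([0.56, -0.248, 0.071], 0.72), ([0.376, -0.127, 0.003], 0.55)]
scene bowl [([0.47, 0.261, 0.019], 0.71), ([0.552, -0.274, 0.0], 0.62)]
[ 1.70393663e-02  3.23677067e-01 -2.42185017e-01  3.30220591e-05
 -1.00496555e+00  2.74671139e+00]
```

One bolus is in the bowl ((.530,−.304,.016)) and two remain in the pan. Repeating the stroke.

```bash
python3 -m creep '{"translation":[[-1.5,-3.7,0],[-3,-7.4,0],[-5.2,-13,0],[-6.3,-15.8,0],[7.4,18.6,0],[4.5,11.2,0],[2.6,6.5,0],[1.5,3.7,0]],"spin":[0,0,0,0,0,0,0,0],"gripper":[0,0,0,0,0,0,0,0]}'
python3 - <<'E'
from h import *
brown("side",.085);cams.grab_frame("scene")
find("side",["bolus0","scoop_lip"]);find("scene",["bolus0","scoop_lip","bowl"])
E
```

```text
t: 25.4
eef_pos: [0.5862, -0.1811, 0.1426]
ee_rot: [3.142, -0.0, 1.194]
force: [-0.2, 0.1, -2.3]
width: 0.0195
gripper_force: 59.7
side px [299. 173.] area 19 at [ 0.56  -0.233  0.085]
side px [276. 299.] area 49 at [0.497 0.287 0.085]
side bolus0 [([0.515, 0.232, 0.02], 0.56), ([0.525, -0.302, 0.017], 0.49), ([0.56, -0.235, 0.081], 0.41)]
side scoop_lip [([0.56, -0.245, 0.071], 0.85), ([0.391, -0.221, 0.004], 0.67), ([0.379, -0.129, -0.001], 0.63)]
scene bolus0 [([0.529, -0.304, 0.016], 0.52), ([0.469, 0.259, 0.02], 0.4), ([0.513, 0.234, 0.019], 0.39), ([0.533, -0.269, 0.013], 0.38)]
scene scoop_lip [([0.376, -0.127, 0.001], 0.79), ([0.384, -0.224, 0.004], 0.79)]
scene bowl [([0.534, -0.27, 0.015], 0.39)]
```

Two are in the bowl and the last one is about 10 mm from the lip. Once more.

```bash
python3 -m creep '{"translation":[[-1.5,-3.7,0],[-3,-7.4,0],[-5.2,-13,0],[-6.3,-15.8,0],[7.4,18.6,0],[4.5,11.2,0],[2.6,6.5,0],[1.5,3.7,0]],"spin":[0,0,0,0,0,0,0,0],"gripper":[0,0,0,0,0,0,0,0]}'
python3 - <<'E'
from h import *
brown("side",.085);cams.grab_frame("scene")
find("side",["bolus0","scoop_lip","bowl"]);find("scene",["bolus0","scoop_lip","bowl"])
E
```

```text
t: 26.55
eef_pos: [0.5861, -0.181, 0.1426]
ee_rot: [-3.142, -0.0, 1.194]
force: [-0.2, 0.2, -2.4]
width: 0.0197
gripper_force: 59.7
side px [276. 298.] area 47 at [0.497 0.287 0.085]
side bolus0 [([0.586, -0.023, 0.001], 0.46), ([0.527, -0.301, 0.015], 0.37)]
side scoop_lip [([0.381, -0.127, -0.0], 0.88), ([0.557, -0.245, 0.07], 0.77), ([0.389, -0.22, 0.001], 0.77), ([0.76, -0.127, -0.003], 0.3)]
side bowl [([0.549, -0.274, 0.001], 0.73)]
scene bolus0 [([0.467, 0.26, 0.017], 0.59), ([0.574, -0.296, 0.018], 0.5), ([0.515, -0.257, 0.015], 0.44), ([0.56, -0.248, 0.074], 0.31)]
scene scoop_lip [([0.384, -0.224, 0.0], 0.97), ([0.378, -0.125, 0.004], 0.73), ([0.558, -0.247, 0.071], 0.57)]
scene bowl [([0.55, -0.276, -0.0], 0.93)]
```

Probably all three are in the bowl. Raising straight up over it to verify before leaving.

```bash
python3 -m creep '{"translation":[[0,0,5],[0,0,12],[0,0,16],[0,0,12],[0,0,5],[0,0,0]],"spin":[0,0,0,0,0,0],"gripper":[0,0,0,0,0,0]}'
python3 - <<'E'
from h import *
brown("side",.02);brown("scene",.02)
find("side",["bolus0","scoop_lip"]);find("scene",["bolus0","bowl","mat"])
E
```

```text
t: 27.55
eef_pos: [0.5865, -0.1814, 0.1938]
ee_rot: [3.14, -0.001, 1.193]
force: [-0.5, 0.2, -2.2]
width: 0.0198
gripper_force: 59.7
side px [297. 180.] area 6 at [ 0.578 -0.29   0.02 ]
side px [311. 181.] area 5 at [ 0.532 -0.3    0.02 ]
side px [276. 299.] area 47 at [0.513 0.23  0.02 ]
scene px [347. 149.] area 14 at [0.461 0.259 0.02 ]
scene px [345. 165.] area 32 at [0.508 0.232 0.02 ]
scene px [168. 184.] area 4 at [ 0.387 -0.255  0.02 ]
scene px [163. 193.] area 119 at [ 0.411 -0.275  0.02 ]
scene px [180. 222.] area 15 at [ 0.515 -0.258  0.02 ]
scene px [165. 230.] area 34 at [ 0.523 -0.3    0.02 ]
side bolus0 [([0.515, 0.23, 0.021], 0.59), ([0.528, -0.301, 0.017], 0.48), ([0.578, -0.295, 0.01], 0.48), ([0.504, -0.482, -0.0], 0.28)]
side scoop_lip [([0.388, -0.223, 0.003], 0.84), ([0.558, -0.248, 0.121], 0.69), ([0.589, -0.184, 0.213], 0.66), ([0.378, -0.126, -0.002], 0.56)]
scene bolus0 [([0.467, 0.261, 0.017], 0.58), ([0.516, -0.256, 0.013], 0.55), ([0.577, -0.296, 0.013], 0.5), ([0.516, 0.231, 0.019], 0.41), ([0.528, -0.301, 0.017], 0.4), ([0.553, -0.275, 0.001], 0.4)]
scene bowl [([0.553, -0.274, -0.001], 0.61)]
scene mat [([0.592, -0.024, -0.001], 0.66)]
```

Confirmed: three boluses in the bowl ((.516,−.256), (.577,−.296), (.528,−.301)), two in the trough, none elsewhere. Returning the scoop to its mat.

```bash
python3 -m creep '{"translation":[[2,8,0],[4,16,0],[5,20,0],[5,20,0],[5,20,0],[5,20,0],[4,20,0],[4,20,0]],"spin":[0,-0.1,-0.14,-0.14,-0.14,-0.14,-0.14,-0.14],"gripper":[0,0,0,0,0,0,0,0]}'
python3 -m creep '{"translation":[[3,12,0],[2,7.5,0],[0,0,-15],[0,0,-30],[0,0,-30],[0,0,-22],[0,0,-10],[0,0,-6]],"spin":[-0.14,-0.14,-0.068,0,0,0,0,0],"gripper":[0,0,0,0,0,0,0,0]}'
python3 -m creep '{"translation":[[0,0,-3],[0,0,0],[0,0,0]],"spin":[0,0,0],"gripper":[0,0,0]}'
python3 - <<'E'
from h import *
for c in("side","scene"):
    cams.grab_frame(c); find(c,["scoop_lip","scoop_grip"])
print(get_state()["eef_pos"],get_state()["ee_rot"])
E
```

```text
t: 28.7
eef_pos: [0.6201, -0.036, 0.1924]
ee_rot: [-3.142, 0.0, 0.248]
force: [-0.4, -1.0, -2.3]
width: 0.0196
gripper_force: 59.7
t: 29.5
eef_pos: [0.6248, -0.0177, 0.0788]
ee_rot: [3.141, 0.001, -0.094]
force: [0.3, 0.4, -2.1]
width: 0.0199
gripper_force: 59.7
t: 29.8
eef_pos: [0.6257, -0.0178, 0.0776]
ee_rot: [-3.141, -0.002, -0.095]
force: [-0.1, -0.4, -1.0]
width: 0.0198
gripper_force: 59.7
side scoop_lip [([0.389, -0.22, 0.001], 0.83), ([0.556, -0.011, 0.009], 0.76), ([0.377, -0.128, -0.0], 0.69)]
side scoop_grip [([0.422, -0.072, 0.092], 0.77), ([0.367, -0.291, 0.09], 0.71)]
scene scoop_lip [([0.377, -0.126, 0.001], 0.97), ([0.555, -0.011, 0.008], 0.74), ([0.382, -0.224, 0.002], 0.56)]
scene scoop_grip [([0.37, -0.291, 0.091], 0.74), ([0.577, -0.296, 0.017], 0.73), ([0.417, -0.074, 0.09], 0.65), ([0.63, -0.015, 0.097], 0.6)]
[ 0.62513438 -0.01789698  0.07695654] [-3.14134626e+00 -5.87215080e-04 -9.48502405e-02]
```

```bash
python3 -m creep '{"translation":[[0,0,-1],[0,0,-1],[0,0,0]],"spin":[0,0,0],"gripper":[0,0,0]}'
python3 -m creep '{"translation":[[0,0,-0.7],[0,0,0]],"spin":[0,0],"gripper":[0,0]}'
```

```text
t: 30.4
eef_pos: [0.625, -0.0179, 0.0746]
ee_rot: [3.142, -0.0, -0.095]
force: [0.2, -0.3, -1.4]
width: 0.02
gripper_force: 59.7
t: 30.6
eef_pos: [0.6251, -0.0179, 0.0745]
ee_rot: [3.142, -0.0, -0.095]
force: [-2.2, 0.3, 4.5]
width: 0.0196
gripper_force: 59.7
```

Contact with the mat (4.5 N). Releasing, then retreating straight up.

```bash
python3 -m creep '{"translation":[[0,0,0.3],[0,0,0],[0,0,0],[0,0,0],[0,0,0],[0,0,0],[0,0,0],[0,0,0]],"spin":[0,0,0,0,0,0,0,0],"gripper":[1,1,1,1,1,1,1,1]}'
python3 -m creep '{"translation":[[0,0,0],[0,0,0],[0,0,5],[0,0,15],[0,0,25],[0,0,30],[0,0,30],[0,0,20]],"spin":[0,0,0,0,0,0,0,0],"gripper":[1,1,1,1,1,1,1,1]}'
python3 -m creep '{"translation":[[0,0,20],[0,0,0],[0,0,0]],"spin":[0,0,0],"gripper":[1,1,1]}'
python3 - <<'E'
from h import *
for c in("side","scene","wrist"):
    cams.grab_frame(c); find(c,["scoop","scoop_lip","scoop_grip","bolus0","bowl","mat"])
E
```

```text
t: 31.4
eef_pos: [0.625, -0.0179, 0.0741]
ee_rot: [3.142, 0.0, -0.095]
force: [-0.2, -0.3, 0.4]
width: 0.0783
gripper_force: 0.0
t: 32.2
eef_pos: [0.6257, -0.0179, 0.2021]
ee_rot: [-3.141, -0.003, -0.095]
force: [0.8, 0.0, 0.4]
width: 0.0876
gripper_force: 0.0
t: 32.5
eef_pos: [0.625, -0.0178, 0.2198]
ee_rot: [-3.141, -0.001, -0.095]
force: [-0.8, 0.4, 0.5]
width: 0.0876
gripper_force: 0.0
side scoop [([0.376, -0.264, -0.002], 0.81), ([0.402, -0.097, 0.006], 0.74), ([0.596, -0.012, 0.002], 0.68), ([0.579, -0.296, 0.013], 0.23)]
side scoop_lip [([0.381, -0.126, -0.0], 0.71), ([0.388, -0.222, -0.001], 0.6), ([0.633, 0.447, -0.001], 0.21)]
side scoop_grip [([0.368, -0.291, 0.089], 0.79), ([0.424, -0.072, 0.093], 0.75)]
side bolus0 [([0.581, -0.294, 0.013], 0.57), ([0.514, 0.231, 0.022], 0.5), ([0.53, -0.306, 0.017], 0.45), ([0.391, 0.043, 0.003], 0.22)]
side bowl [([0.545, -0.272, 0.0], 0.96)]
side mat [([0.586, -0.018, 0.003], 0.94)]
scene scoop [([0.405, -0.099, -0.003], 0.85), ([0.594, -0.012, 0.005], 0.84), ([0.377, -0.261, 0.003], 0.56)]
scene scoop_lip [([0.378, -0.126, 0.002], 0.
[... 210 characters left out ...]
), ([0.629, -0.017, 0.094], 0.57)]
scene bolus0 [([0.626, -0.017, 0.094], 0.56), ([0.526, -0.302, 0.016], 0.55), ([0.515, 0.23, 0.023], 0.46), ([0.464, 0.259, 0.019], 0.37), ([0.516, -0.255, 0.017], 0.37)]
scene bowl [([0.552, -0.271, -0.0], 0.72)]
scene mat [([0.591, -0.024, 0.001], 0.63)]
wrist scoop [([0.405, -0.096, -0.001], 0.81), ([0.595, -0.015, 0.005], 0.78)]
wrist scoop_lip [([0.555, -0.013, 0.005], 0.95), ([0.376, -0.128, -0.001], 0.73)]
wrist scoop_grip [([0.622, -0.018, 0.091], 0.71)]
wrist bolus0 [([0.578, -0.296, 0.011], 0.64), ([0.518, -0.252, 0.019], 0.56), ([0.55, -0.277, -0.004], 0.55), ([0.526, -0.302, 0.011], 0.52)]
wrist bowl [([0.551, -0.275, -0.004], 0.9)]
wrist mat []
```

The scoop stands where it started, the bowl hasn't moved, three boluses are in it and two are in the trough.

```bash
python3 -c "
from station import arm
print(arm.job_done())"
```

```text
the job is handed in; nothing more can be done
None
```

The job is handed in: three boluses are in the bowl and the other two are still in the trough, with none spilled, the scoop released upright on its green mat, and the bowl where it was, going by the camera readings just before hand-in (about 33 s on the clock).

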